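# Lock out the cheese grater, push its catch pan home, release the stop

## Robot

A 6-joint arm with a two-finger parallel gripper is mounted at the origin on a cart in front of the work surface, level with it; the furniture and walls round the work are solid. World frame = base frame: x ahead of the robot, y to its left, z up, the work surface at z = 0. Lengths are in m, angles in rad, forces in N, time in s.
With the tool pointing down it reaches from about 0.35 to 0.775 m from the base axis. Payload 7.3 kg.
Tool frame: the origin (TCP) lies midway between the tips of the shut fingers; the grasp point (between the pads) lies 19 mm behind it; z points along the fingers, y is the line along which they close (so a half turn about z gives the same grasp; the last joint's range is limited). The gripper opens to 92 mm and grips with 3 to 60 N. Pads are 19 mm wide; open, the fingers measure 130 mm over their backs; the gripper's body (75 mm by 190 mm) begins 47 mm behind the grasp point.
Start: joints at [-1.333, 0.342, 1.524, -0, 1.275, -0.146], TCP at [0.197, -0.487, 0.227] pointing down, gripper open.
Joint ranges: [-2.53, 2.53], [-0.77, 2.02], [0.04, 2.7], [-1, 4.14], [0.28, 2.66], [-3.11, 3.11]. Speed limits (rad/s): [2.57, 2.57, 3.14, 3.14, 3.14, 3.14].

## Interface

Orientations are given as [roll, pitch, yaw] about the fixed x, y, z axes, in that order (R = Rz(yaw) Ry(pitch) Rx(roll)).
In Python, from cell import robot, read_camera, camera_params, nets gives the robot as it stands. The module is installed in compiled form; this text tells all that it offers.
- The arm moves only by the tool step_arm, never from a script. Its argument "steps" is a list of rows, each an object of numbers: "x", "y", "z": the shift along the tool's x, y, z as a fraction of full scale; "rx", "ry", "rz": the turn, a rotation vector about the tool's x, y, z as a fraction of full scale; "claw": the opening, from -1 (shut) to 1 (fully open). In form: [{"x": .., "y": .., "z": .., "rx": .., "ry": .., "rz": .., "claw": ..}, ...]. A call has 1 to 12 rows; each row is the pose to reach, as a shift and turn from the pose commanded when the call began, along the tool's axes at that moment; what a row does not reach only later rows make up. Full scale, the value 1, is 750 mm for a shift and pi/4 rad for a turn. A row lasts 1/12 s, in which the tool goes at most 41.7 mm and 7.16 degrees, less where a joint would pass 70% of its speed; a pose out of reach is approached as far as the arm can. A call with a number of a shift or a turn outside -1 to 1 is refused whole. A call with a gripper value outside its range is refused whole. The fingers move at their own pace and stop on an object; "squeeze" is the grip in N (left out, the last holds). Time passes only in rows, so rows that repeat a pose let the fingers close. It gives the time, the measured TCP pose, the force, the opening and the grip force at its end, in the units of the state.
- robot.observe(): the state, without advancing time (a new reading comes with each control period).
- read_camera(name): name is "scene" or "top" or "wrist"; returns (picture, depth): 420x560x3 uint8, blue, green, red; 420x560 float32, m along the optical axis (not along the pixel's ray), 0 where there is no reading.
- camera_params(name): a dict with "fx", "fy", "cx", "cy" (pixels), "k1" (the pictures are not rectified: a ray, as slopes to the right and down, at radius r is drawn at 1 + k1 r^2 times it, then the intrinsics apply), "R" (3x3) and "t" (3): a world point X has camera coordinates R X + t; the wrist camera has in their place "hand_eye" (4x4, takes a point from camera to tool coordinates, whose origin is the TCP and whose axes are the flange's). Camera axes: x right, y down, z forward; pixel columns grow to the right and rows downward; lengths in m; the calibration is good to about 2 mm. A picture is of the moment at which its call begins: read the wrist's pose just before it. camera_params takes no time and is no camera call.
- robot.hand_in(): hands the job in; it is judged then, once.
Trained networks look in the newest picture that a camera, given by its name, has taken for a name from the list of things; names that differ only in an ending like _2 or _b are one class to them, and where a whole thing is asked for, a point or a joint stands for the part that bears it (a point fixed in the world has none). Each returns a list of dicts, best first, with "conf" (0 to 1); they miss things now and then, are a little off and sometimes report something else, mostly with a low value. They report only what shows in the picture. A call takes as long as a camera call.
- nets.masks_of(camera, query): "region" (420x560 bool, what is visible of it) and "box" ([left, top, right, bottom] in pixels, round what is visible of it).
- nets.landmark_of(camera, query): "pixel" ([row, column] in pixels: a listed point, or the origin of a listed thing).
The state is a dict: "time": time; "qpos": joint angles; "qvel": joint speeds; "joint_efforts": joint torques, N m; "tool_pos": TCP position; "tool_rot": TCP orientation; "contact_force": force on the tool from outside, world axes, zero at the start; "torque": the same for the moment, N m; "opening": finger opening in m; "grip_force": force on a finger pad.
Only numpy, scipy, OpenCV 4.12 (cv2) and the standard library are available. Lean on these libraries where they do the work, as an engineer would, in place of code of your own. Each camera call takes 0.05 s, during which the arm holds its last target. There are 200 camera calls.

## Task

The catch pan of the cheese grater has been left part-way out; lock the machine out before reaching under its drum: press the red mushroom stop button in until it latches down and stays down by itself; only then push the steel pan fully home along the worktop, until its back meets the machine; last, with the pan home, twist the mushroom clockwise by its grip bar until it springs back up. Do it all by pushing with the fingers: do not pinch the grip bar, lift the pan or put fingers inside it, leave the green start button alone and do not disturb the things standing around.

Things in the scene. Friction and masses are not known exactly. Their poses are not given: they have to be found in the camera images.
- grater: White and steel worktop cheese grater, fixed, 340 mm deep, 315 wide, 228 high. Origin on the worktop under the middle of the pan bay's back stop (white column's face, x = 0); x points from the operator into the machine, y to its left, z up. Pan bay: x -0.13 to 0, |y| below 0.073 (4 mm play each side of the pan), open towards -x; low cheeks, 38 mm high on the right, 50 on the left.
- drum (a point): Middle of the grater's steel drum, which hangs over the bay, 140 mm up, axes as the grater. Drum, chute and hopper with lever take grater x -0.102 to 0.045, |y| below 0.07, from 69 mm (chute's lower edge) to 228 mm up. Wall cabinets stand over the back of the worktop from 0.37 m up, their fronts and handles from about world x = 0.63 on: keep arm and wrist clear of them.
- turret (a point): Middle of the top plate of the control turret, 113 mm above the worktop, axes as the grater, at x = -0.118, y = 0.163 of its frame. The turret is 130 mm (x) by 110 mm (y), left of the bay's mouth, on a 50 mm high plinth that reaches to the bay. On it stand the red mushroom (axis at x = -0.014, y = +0.002 from here) and, behind it, the green start button.
- stop_top (a point): Middle of the top of the mushroom's grip bar; moves and turns with it. Red dome 61 mm across, with a bar 58 mm long (this x), 10 thick (y), top 18 mm above the dome's middle, 21 mm above it at 24 mm from the axis. 161 mm above the worktop released, 152 latched. Twist clockwise: push sideways on the +y face of the bar's +x end, or the -y face of its -x end, in an arc round the axis.
- stop_button (a joint): How far the mushroom is pressed in, m: 0 released, 0.011 bottom. The spring and catch take 2.4 N at first, at most about 4 N; the bottom is hard. Pressed to the bottom and let go, it stays latched at about 0.009.
- stop_head (a joint): Twist of the mushroom, rad: 0 at rest, positive clockwise from above, stop at 0.87. A spring returns it when let go (0.02 N m at rest, 0.07 N m at the stop). Latched down, it comes free at about 0.6 to 0.7 rad and springs up by itself.
- bar_push_faces: The two vertical side faces of the grip bar that are pushed to twist it clockwise (+y face of the +x half, -y face of the -x half). Fixed to the mushroom, origin on its axis at the underside of the dome, axes as stop_top.
- bar_back_faces: The two other side faces of the grip bar. Fingers that press on these and on bar_push_faces at once count as pinching the bar.
- start_button (a joint): Green start button, 20 mm across, at x = -0.080, y = 0.192 of the grater, its top about 128 mm above the worktop; m pressed, 0 to 0.004, 4 N. Leave alone.
- catch_pan: Loose open stainless pan, 150 mm deep (x), 130 mm wide (y), 55 mm high, walls 4 mm, about 0.5 kg, standing on the worktop in the mouth of the bay, 30 to 50 mm short of home. Origin at the middle of its underside, x axis pointing into the machine, z up. Home: its back wall against the back stop, origin at x = -0.075 in the grater's frame.
- pan_front (a point): Middle of the outside of the pan's front wall (the one that faces the robot), 30 mm up; the place to push. 75 mm from the pan's origin.
- pan_inside: The inner skin of the pan (food surface), fixed to it; fingers must stay out. Origin and axes as catch_pan.
- pepper_mill: Dark wooden pepper mill, 58 mm across, 170 mm high, on the left of the grater; bystander. Origin under its centre.
- salt_shaker: Glass salt shaker with a grey cap, 44 mm across, 90 mm high, near the pepper mill; bystander. Origin under its centre.
- honey_jar: Honey jar with a grey lid, 71 mm across, 110 mm high, on the right of the grater; bystander. Origin under its centre.
- mug: Blue mug, 92 mm across, 95 mm high, on the right near the front edge; bystander. Origin under its centre.
- jam_jar: Jam jar with a red lid, 65 mm across, 97 mm high, right of the honey jar; bystander. Origin under its centre.

How it is judged:
On the way, in this order (a step that is already met when the one before it is completed fails the run):
1. the mushroom is latched down with nothing touching it, the pan not yet moved (value of joint stop_button above 0.0075 m and contact force between each of the arm, the fingers and grater below 0.2 N and distance of catch_pan from where it was at the start of the episode below 0.012 m), for 0.2 s.
2. the pan is fully home while the mushroom is still latched (value of joint stop_button above 0.0075 m and x of catch_pan in the frame of grater above -0.081 m), for 0.2 s.
3. the mushroom has been twisted free and is up again, the pan still home (value of joint stop_button below 0.002 m and x of catch_pan in the frame of grater above -0.081 m), for 0.2 s.
At the end, for the whole second after the job is handed in: The mushroom is released (pressed in less than 2 mm) and turned back to rest (within 0.1 rad); the pan stands still on the worktop in its bay, its back within 6 mm of the back stop and square to it within 0.08 rad (all of step 3 and value of joint stop_head below 0.1 rad and angle between the x axis of catch_pan and the x axis of grater, either way round below 0.08 rad and height (world z) of catch_pan below 0.006 m and linear speed of catch_pan below 0.01 m/s); the robot touches nothing.
It fails at once if the grip bar is pinched: the fingers press on its opposite faces at once (contact force between the fingers and bar_push_faces above 1 N and contact force between the fingers and bar_back_faces above 1 N).
It fails at once if the pan is lifted off the worktop or tipped (height (world z) of catch_pan above 0.012 m or angle between catch_pan's own z axis and vertical above 0.15 rad).
It fails at once if the fingers touch the inside of the pan (contact force between the fingers and pan_inside above 0.3 N).
It fails at once if the start button is pressed (value of joint start_button above 0.002 m).
It fails at once if a bystander is moved more than 30 mm, lifted or knocked over (distance of any of pepper_mill, salt_shaker, honey_jar, mug, jam_jar from where it was at the start of the episode above 0.03 m or angle between any of pepper_mill, salt_shaker, honey_jar, mug, jam_jar's own z axis and vertical above 0.5 rad).
It also fails if it takes over 61 s, if anything falls off the work surface, if the arm or the gripper's body presses on something with over 40 N, if the wrist force passes 120 N, or if a joint passes its speed limit or range.

## Working session

There is one attempt and no reset: what is moved stays moved. The work goes in short steps, Python scripts to look and compute and a tool call to move; the robot and the scene stay as the last step left them, time stands still between calls to the robot, and variables do not carry over. Pictures are saved under pics/ and viewed, at most 10 in all, crops included, and the job is handed in when it is done.

Besides the shell and the picture viewer there is one more tool, called after "Emit:" as a command line: name --argument value ..., lists and objects as JSON in quotes. step_arm: Moves the arm, as the interface text tells. Its arguments: {"type":"object","properties":{"steps":{"type":"array","items":{"type":"object","properties":{"x":{"type":"number","minimum":-1,"maximum":1},"y":{"type":"number","minimum":-1,"maximum":1},"z":{"type":"number","minimum":-1,"maximum":1},"rx":{"type":"number","minimum":-1,"maximum":1},"ry":{"type":"number","minimum":-1,"maximum":1},"rz":{"type":"number","minimum":-1,"maximum":1},"claw":{"type":"number"}}}},"squeeze":{"type":"number"}},"required":["steps"]}

```bash
mkdir -p pics
cat > h.py <<'E'
import numpy as np, cv2
from cell import robot, read_camera, camera_params, nets
from scipy.spatial.transform import Rotation as Ro
def cam_T(name, st=None):
    p=camera_params(name)
    if 'R' in p:
        R=np.array(p['R']);t=np.array(p['t']); return p,R.T,-R.T@t
    st=st or robot.observe(); H=np.array(p['hand_eye']); Rt=Ro.from_euler('xyz',st['tool_rot']).as_matrix()
    return p,Rt@H[:3,:3],Rt@H[:3,3]+np.array(st['tool_pos'])
def rays(p,rc):
    rc=np.atleast_2d(rc).astype(float)
    d=np.stack([(rc[:,1]-p['cx'])/p['fx'],(rc[:,0]-p['cy'])/p['fy']],1); u=d.copy()
    for _ in range(20): u=d/(1+p['k1']*(u**2).sum(1,keepdims=True))
    return np.c_[u,np.ones(len(u))]
def plane(T,rc,z):
    p,R,o=T; d=rays(p,rc)@R.T; return o+d*((z-o[2])/d[:,2])[:,None]
def cloud(T,depth,mask=None):
    m=depth>0
    if mask is not None: m&=mask
    rc=np.argwhere(m); return rays(T[0],rc)*depth[m][:,None]@T[1].T+T[2], rc
E
cat > a.py <<'E'
from h import *
np.set_printoptions(precision=4,suppress=True)
print(robot.observe())
for c in ['scene','top']:
    im,d=read_camera(c); cv2.imwrite(f'pics/{c}0.png',im); np.savez(f'{c}0.npz',im=im,d=d); T=cam_T(c); print(c,T[2])
    for q in ['turret','stop_top','pan_front','drum']:
        r=nets.landmark_of(c,q)
        if r:
            z={'turret':.113,'stop_top':.161,'pan_front':.03,'drum':.14}[q]
            print(q,r[0]['conf'],r[0]['pixel'],plane(T,r[0]['pixel'],z))
    for q in ['catch_pan','stop_button','pepper_mill','mug','honey_jar','salt_shaker','jam_jar','start_button']:
        r=nets.masks_of(c,q)
        if r:
            P,_=cloud(T,d,r[0]['region']); print(q,round(r[0]['conf'],2),r[0]['box'],len(P),np.percentile(P,[2,50,98],axis=0).ravel() if len(P) else '')
E
python3 a.py
```

```text
{'time': 0.0, 'qpos': array([-1.333 ,  0.3427,  1.525 ,  0.    ,  1.2754, -0.146 ]), 'qvel': array([-0.0014,  0.0008, -0.    , -0.0017, -0.0002, -0.0007]), 'joint_efforts': array([  0.    , -43.1238, -24.4225,   0.0717,   0.0557,  -0.0001]), 'tool_pos': array([ 0.1965, -0.4864,  0.2261]), 'tool_rot': array([-3.1401, -0.0002,  0.3838]), 'contact_force': array([-0.1006, -0.4543,  0.7107]), 'torque': array([-0.0074, -0.0268, -0.0001]), 'grip_force': 0.0, 'opening': 0.09184457614644911}
scene [-0.2313  0.7009  0.6423]
turret 0.71 [248.1, 220.0] [[0.5585 0.1065 0.113 ]]
stop_top 0.7 [233.2, 219.4] [[0.5392 0.1189 0.161 ]]
pan_front 0.89 [266.6, 295.2] [[ 0.4763 -0.046   0.03  ]]
drum 0.79 [204.1, 257.4] [[ 0.6255 -0.0717  0.14  ]]
catch_pan 0.62 [242.2, 233.2, 316.5, 289.5] 2311 [ 0.4631 -0.1188  0.0013  0.5154 -0.0678  0.0252  0.6197  0.0225  0.055 ]
stop_button 0.87 [206.8, 228.1, 237.9, 251.4] 445 [0.5126 0.0938 0.1175 0.5319 0.1222 0.1403 0.5669 0.1445 0.1606]
pepper_mill 0.63 [159.5, 250.9, 196.1, 331.7] 1830 [0.5148 0.2172 0.0022 0.527  0.2514 0.0747 0.6149 0.269  0.1577]
honey_jar 
[... 712 characters left out ...]
_pan 0.92 [250.8, 224.6, 307.4, 276.3] 1858 [ 0.4631 -0.1148  0.0013  0.5351 -0.0501  0.0085  0.6143  0.0165  0.0584]
pepper_mill 0.81 [163.2, 246.1, 193.5, 295.4] 812 [0.5129 0.2161 0.0032 0.5249 0.2409 0.0854 0.554  0.2663 0.1648]
mug 0.9 [381.5, 208.5, 415.4, 250.6] 1041 [ 0.3775 -0.4361  0.0089  0.4547 -0.3966  0.0621  0.4932 -0.3487  0.0962]
honey_jar 0.78 [305.3, 175.1, 330.7, 217.0] 887 [ 0.6173 -0.2712  0.0012  0.6322 -0.2187  0.0835  0.6828 -0.1914  0.1136]
salt_shaker 0.54 [169.0, 238.8, 189.5, 262.5] 217 [0.5399 0.1981 0.0004 0.614  0.2125 0.0721 0.6606 0.2322 0.1419]
start_button 0.36 [202.3, 232.1, 209.7, 232.0] 23 [0.5847 0.1283 0.1306 0.5918 0.1348 0.1344 0.5999 0.1405 0.1381]
```

```bash
cat > b.py <<'E'
from h import *
np.set_printoptions(precision=4,suppress=True)
def rect(P): 
    (c,s,a)=cv2.minAreaRect((P[:,:2]*1000).astype(np.float32)); return np.array(c),np.array(s),a
for c in ['scene','top']:
    f=np.load(f'{c}0.npz');im,d=f['im'],f['d'];T=cam_T(c);P,rc=cloud(T,d)
    hsv=cv2.cvtColor(im,cv2.COLOR_BGR2HSV)[rc[:,0],rc[:,1]].astype(int)
    near=(abs(P[:,0]-.56)<.13)&(abs(P[:,1]-.115)<.1)
    t=near&(abs(P[:,2]-.113)<.004); print(c,'turret',t.sum(),rect(P[t]))
    red=near&((hsv[:,0]<8)|(hsv[:,0]>172))&(hsv[:,1]>130)&(hsv[:,2]>60)&(P[:,2]>.125)
    print(' red',red.sum(),rect(P[red]),P[red].max(0),P[red].min(0))
    b=red&(P[:,2]>.152); print(' bar',b.sum(),rect(P[b]) if b.sum()>4 else '',P[b][:, :].mean(0))
    g=near&(abs(hsv[:,0]-60)<20)&(hsv[:,1]>90)&(P[:,2]>.118); print(' green',g.sum(),P[g].mean(0) if g.sum() else '')
    r=(P[:,0]>.42)&(P[:,0]<.66)&(P[:,1]>-.16)&(P[:,1]<.06)
    fw=r&(P[:,2]>.01)&(P[:,2]<.048)&(P[:,0]<.51)&(P[:,1]>-.11)&(P[:,1]<.02)
    q=P[fw]; 
    for it in range(4):
        k=np.polyfit(q[:,1],q[:,0],1); e=q[:,0]-np.polyval(k,q[:,1]); q=q[abs(e)<max(.004,1.5*e.std())]
    print(' front wall x=',k,len(q),q.min(0),q.max(0))
    rim=r&(abs(P[:,2]-.055)<.004); print(' rim',rim.sum(),rect(P[rim]))
    x0,y0,x1,y1=140,150,340,350
    if c=='top': x0,y0,x1,y1=150,150,350,300
    big=cv2.resize(im[y0:y1,x0:x1],None,fx=3 if c=='scene' else 4,fy=3 if c=='scene' else 4,interpolation=cv2.INTER_CUBIC); cv2.imwrite(f'pics/{c}_crop.png',big)
E
python3 b.py
```

```text
scene turret 723 (array([597.3315,  99.3818]), array([119.6997, 221.9447]), 71.74424743652344)
 red 367 (array([536.1843, 121.8414]), array([56.6209, 44.8941]), 32.89419174194336) [0.5656 0.1469 0.1625] [0.511  0.0912 0.1311]
 bar 94 (array([538.8723, 116.7307]), array([12.2022, 52.1547]), 84.87342071533203) [0.5369 0.1187 0.1579]
 green 52 [0.5938 0.1379 0.13  ]
 front wall x= [0.1343 0.4766] 580 [ 0.46   -0.1067  0.01  ] [0.4825 0.0198 0.048 ]
 rim 293 (array([546.3267, -53.6079]), array([157.6371, 187.7606]), 68.86137390136719)
top turret 750 (array([591.5526,  98.7384]), array([120.3083, 217.5721]), 74.36474609375)
 red 270 (array([537.3885, 115.4233]), array([53.7643, 52.3165]), 62.11756134033203) [0.5675 0.1415 0.1664] [0.5102 0.0872 0.1351]
 bar 65 (array([535.9928, 113.8814]), array([10.2131, 52.7933]), 82.60468292236328) [0.5326 0.1145 0.1613]
 green 63 [0.5935 0.1347 0.1312]
 front wall x= [0.1322 0.4749] 295 [ 0.4586 -0.1038  0.0104] [0.4785 0.02   0.0478]
 rim 504 (array([560.6584, -34.5628]), array([168.3807, 184.723 ]), 82.17920684814453)
```

View pics/scene_crop.png

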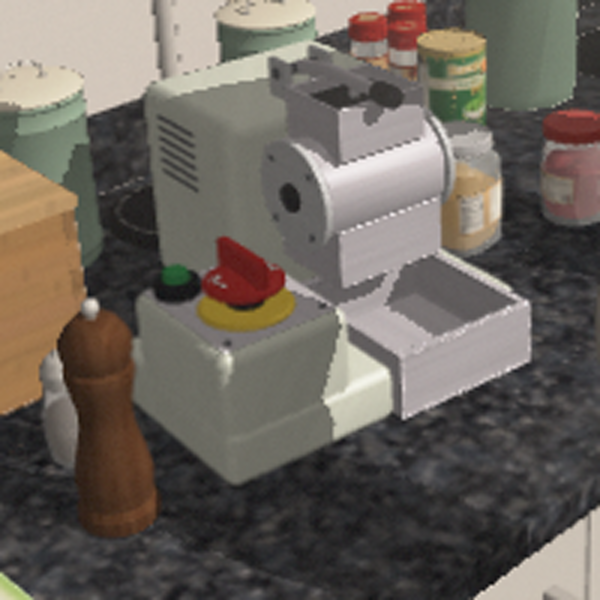

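View pics/top_crop.png

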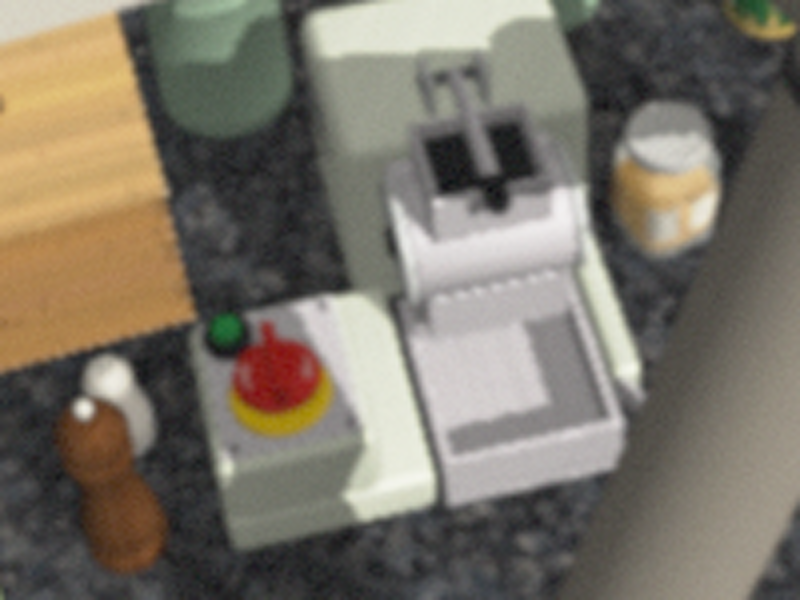

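Emit:
step_arm --steps '[{"z": -0.05},{"z": -0.1},{"z": -0.138},{"x": 0.67,"y": -0.578,"z": -0.138,"rz": -1,"claw": -1},{"x": 0.67,"y": -0.578,"z": -0.138,"rz": -1,"claw": -1},{"x": 0.67,"y": -0.578,"z": -0.138,"rz": -1,"claw": -1},{"x": 0.67,"y": -0.578,"z": -0.138,"rz": -1,"claw": -1},{"x": 0.67,"y": -0.578,"z": -0.138,"rz": -1,"claw": -1},{"x": 0.67,"y": -0.578,"z": -0.138,"rz": -1,"claw": -1},{"x": 0.67,"y": -0.578,"z": -0.138,"rz": -1,"claw": -1},{"x": 0.67,"y": -0.578,"z": -0.138,"rz": -1,"claw": -1},{"x": 0.67,"y": -0.578,"z": -0.138,"rz": -1,"claw": -1}]'

```text
$.steps[0]: bad value
```

Emit:
step_arm --steps '[{"x": 0,"y": 0,"z": -0.05,"rx": 0,"ry": 0,"rz": 0,"claw": -1},{"x": 0,"y": 0,"z": -0.1,"rx": 0,"ry": 0,"rz": 0,"claw": -1},{"x": 0,"y": 0,"z": -0.138,"rx": 0,"ry": 0,"rz": 0,"claw": -1},{"x": 0.67,"y": -0.578,"z": -0.138,"rx": 0,"ry": 0,"rz": -1,"claw": -1},{"x": 0.67,"y": -0.578,"z": -0.138,"rx": 0,"ry": 0,"rz": -1,"claw": -1},{"x": 0.67,"y": -0.578,"z": -0.138,"rx": 0,"ry": 0,"rz": -1,"claw": -1},{"x": 0.67,"y": -0.578,"z": -0.138,"rx": 0,"ry": 0,"rz": -1,"claw": -1},{"x": 0.67,"y": -0.578,"z": -0.138,"rx": 0,"ry": 0,"rz": -1,"claw": -1},{"x": 0.67,"y": -0.578,"z": -0.138,"rx": 0,"ry": 0,"rz": -1,"claw": -1},{"x": 0.67,"y": -0.578,"z": -0.138,"rx": 0,"ry": 0,"rz": -1,"claw": -1},{"x": 0.67,"y": -0.578,"z": -0.138,"rx": 0,"ry": 0,"rz": -1,"claw": -1},{"x": 0.67,"y": -0.578,"z": -0.138,"rx": 0,"ry": 0,"rz": -1,"claw": -1}]'

```text
time: 2.3
tool_pos: [0.3685, -0.1514, 0.3305]
tool_rot: [3.141, 0.0, 1.169]
contact_force: [1.4, -0.7, -1.1]
opening: 0.0165
grip_force: 0.0
```

Emit:
step_arm --steps '[{"x": 0.377,"y": 0.03,"z": 0,"rx": 0,"ry": 0,"rz": -0.332,"claw": -1},{"x": 0.377,"y": 0.03,"z": 0,"rx": 0,"ry": 0,"rz": -0.332,"claw": -1},{"x": 0.377,"y": 0.03,"z": 0,"rx": 0,"ry": 0,"rz": -0.332,"claw": -1},{"x": 0.377,"y": 0.03,"z": 0,"rx": 0,"ry": 0,"rz": -0.332,"claw": -1},{"x": 0.377,"y": 0.03,"z": 0,"rx": 0,"ry": 0,"rz": -0.332,"claw": -1},{"x": 0.377,"y": 0.03,"z": 0,"rx": 0,"ry": 0,"rz": -0.332,"claw": -1},{"x": 0.377,"y": 0.03,"z": 0,"rx": 0,"ry": 0,"rz": -0.332,"claw": -1},{"x": 0.377,"y": 0.03,"z": 0,"rx": 0,"ry": 0,"rz": -0.332,"claw": -1},{"x": 0.377,"y": 0.03,"z": 0,"rx": 0,"ry": 0,"rz": -0.332,"claw": -1},{"x": 0.377,"y": 0.03,"z": 0,"rx": 0,"ry": 0,"rz": -0.332,"claw": -1}]'

```text
time: 3.13
tool_pos: [0.4991, 0.0978, 0.33]
tool_rot: [-3.141, 0.001, 1.43]
contact_force: [-0.3, 0.4, -0.7]
opening: 0.0003
grip_force: 0.0
```

```bash
cat > c.py <<'E'
from h import *
import sys
np.set_printoptions(precision=4,suppress=True)
n=sys.argv[1]
st=robot.observe(); print(st['time'],st['tool_pos'],st['tool_rot'],st['opening'],st['contact_force'])
im,d=read_camera('wrist'); cv2.imwrite(f'pics/w{n}.png',im); np.savez(f'w{n}.npz',im=im,d=d); T=cam_T('wrist',st); print(T[2],T[1][:,2])
for q,z in [('turret',.113),('stop_top',.161),('pan_front',.03),('drum',.14),('start_button',.124)]:
    r=nets.landmark_of('wrist',q)
    if r: print(q,r[0]['conf'],r[0]['pixel'],plane(T,r[0]['pixel'],z))
P,rc=cloud(T,d)
hsv=cv2.cvtColor(im,cv2.COLOR_BGR2HSV)[rc[:,0],rc[:,1]].astype(int)
near=(abs(P[:,0]-.55)<.13)&(abs(P[:,1]-.115)<.1)
red=near&((hsv[:,0]<8)|(hsv[:,0]>172))&(hsv[:,1]>130)&(hsv[:,2]>50)&(P[:,2]>.118)
rect=lambda P: cv2.minAreaRect((P[:,:2]*1000).astype(np.float32))
if red.sum()>9:
    print('red',red.sum(),rect(P[red]),P[red].min(0),P[red].max(0))
    zt=P[red][:,2].max(); b=red&(P[:,2]>zt-.010); print('bar',b.sum(),rect(P[b]),P[b].mean(0))
t=near&(abs(P[:,2]-.113)<.004)&~red
if t.sum()>9: print('turret',rect(P[t]))
r=(P[:,0]>.42)&(P[:,0]<.7)&(P[:,1]>-.18)&(P[:,1]<.06)&(abs(P[:,2]-.055)<.003)
if r.sum()>9: print('rim',r.sum(),rect(P[r]))
E
python3 c.py 1
```

```text
3.1333 [0.4991 0.0978 0.33  ] [-3.141   0.0007  1.4304] 0.0003431461544263898 [-0.3009  0.4436 -0.7282]
[0.509  0.1626 0.4883] [-0.0338 -0.2426 -0.9695]
turret 0.68 [161.7, 329.1] [[0.5557 0.1139 0.113 ]]
stop_top 0.75 [168.3, 323.9] [[0.5444 0.1149 0.161 ]]Traceback (most recent call last):
  File "c.py", line 8, in <module>
    r=nets.landmark_of('wrist',q)
ValueError: it knows: bar_back_faces, bar_push_faces, catch_pan, drum, grater, honey_jar, jam_jar, mug, pan_front, pan_inside, pepper_mill, salt_shaker, stop_top, turret
```

View pics/w1.png

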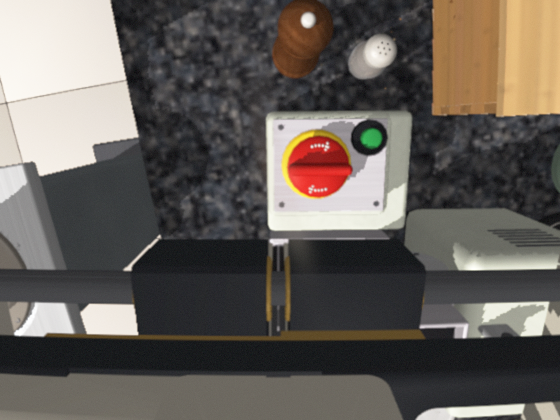

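```bash
sed -i "s/,('start_button',.124)//" c.py; python3 c.py 2
cat > d.py <<'E'
from h import *
np.set_printoptions(precision=4,suppress=True)
f=np.load('w2.npz');im,d=f['im'],f['d'];T=cam_T('wrist')
P,rc=cloud(T,d);hsv=cv2.cvtColor(im,cv2.COLOR_BGR2HSV)
red=(((hsv[...,0]<8)|(hsv[...,0]>172))&(hsv[...,1]>150)&(hsv[...,2]>60)).astype(np.uint8)
red[:120]=0;red[220:]=0;red[:,:270]=0;red[:,365:]=0
c=max(cv2.findContours(red,0,2)[0],key=cv2.contourArea); (u,v),r=cv2.minEnclosingCircle(c); print('dome px',u,v,r,'ellipse',cv2.fitEllipse(c))
for z in (.125,.13,.135): print(z,plane(T,[v,u],z), np.linalg.norm(plane(T,[v,u+r],z)-plane(T,[v,u],z)))
g=((abs(hsv[...,0].astype(int)-65)<20)&(hsv[...,1]>120)).astype(np.uint8);g[:110]=0;g[170:]=0;g[:,:340]=0;g[:,400:]=0
c=max(cv2.findContours(g,0,2)[0],key=cv2.contourArea);(u,v),r=cv2.minEnclosingCircle(c);print('green',u,v,r,plane(T,[v,u],.128))
s=cv2.resize(im[100:240,250:430],None,fx=4,fy=4,interpolation=cv2.INTER_CUBIC);cv2.imwrite('pics/w2c.png',s)
E
python3 d.py
```

```text
3.3833 [0.4992 0.0971 0.3306] [3.141  0.0001 1.4282] 0.00037435839322161394 [ 0.727  -0.4479 -0.0761]
[0.5091 0.1617 0.4889] [-0.0331 -0.2421 -0.9697]
turret 0.84 [162.1, 328.0] [[0.555  0.1128 0.113 ]]
stop_top 0.74 [170.1, 321.9] [[0.5429 0.1126 0.161 ]]
red 2702 ((541.0379028320312, 113.59793090820312), (57.40718460083008, 57.94622039794922), 82.76688385009766) [0.5124 0.0847 0.1346] [0.5704 0.1425 0.1643]
bar 720 ((541.051025390625, 113.90489959716797), (10.588428497314453, 57.16694259643555), 82.62226867675781) [0.5405 0.1145 0.1606]
turret ((591.6213989257812, 99.34901428222656), (120.39234161376953, 212.337890625), 73.33234405517578)
rim 498 ((562.7362060546875, 3.2930145263671875), (261.88726806640625, 124.24131774902344), 25.080476760864258)
dome px 318.6233215332031 166.94618225097656 31.6375675201416 ellipse ((317.6694030761719, 165.5105743408203), (58.67970275878906, 60.43534851074219), 75.19493865966797)
0.125 [[0.5437 0.1117 0.125 ]] 0.03180339731603862
0.13 [[0.5432 0.1124 0.13  ]] 0.03136609338569838
0.135 [[0.5428 0.1131 0.135 ]] 0.030928789455358135
green 370.0863952636719 136.65707397460938 11.414216041564941 [[0.5969 0.1346 0.128 ]]
```

View pics/w2c.png

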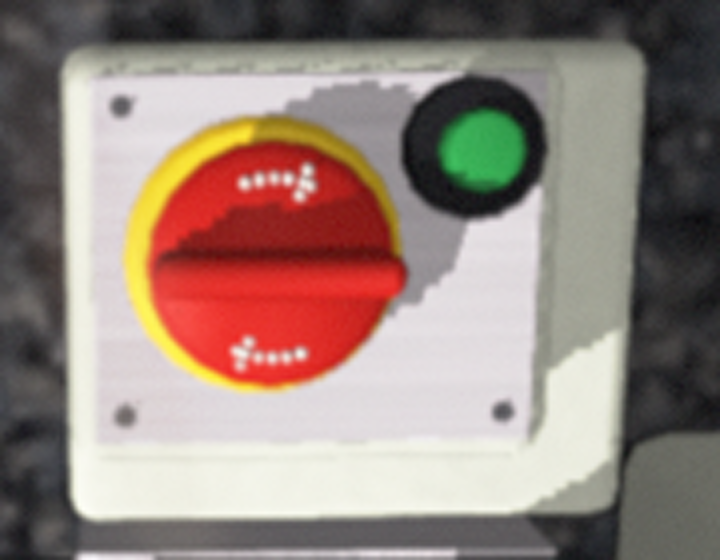

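Emit:
step_arm --steps '[{"x": 0.03,"y": 0.0527,"z": 0,"rx": 0,"ry": 0,"rz": 0,"claw": -1},{"x": 0.03,"y": 0.0527,"z": 0.05,"rx": 0,"ry": 0,"rz": 0,"claw": -1},{"x": 0.03,"y": 0.0527,"z": 0.1,"rx": 0,"ry": 0,"rz": 0,"claw": -1},{"x": 0.03,"y": 0.0527,"z": 0.15,"rx": 0,"ry": 0,"rz": 0,"claw": -1},{"x": 0.03,"y": 0.0527,"z": 0.187,"rx": 0,"ry": 0,"rz": 0,"claw": -1},{"x": 0.03,"y": 0.0527,"z": 0.2,"rx": 0,"ry": 0,"rz": 0,"claw": -1},{"x": 0.03,"y": 0.0527,"z": 0.207,"rx": 0,"ry": 0,"rz": 0,"claw": -1},{"x": 0.03,"y": 0.0527,"z": 0.207,"rx": 0,"ry": 0,"rz": 0,"claw": -1}]'

```text
time: 4.3
tool_pos: [0.542, 0.1148, 0.1751]
tool_rot: [-3.142, 0.0, 1.43]
contact_force: [0.5, 0.6, 0.8]
opening: 0.0002
grip_force: 0.0
```

Emit:
step_arm --steps '[{"x": 0,"y": 0,"z": 0.012,"rx": 0,"ry": 0,"rz": 0,"claw": -1},{"x": 0,"y": 0,"z": 0.018,"rx": 0,"ry": 0,"rz": 0,"claw": -1},{"x": 0,"y": 0,"z": 0.022,"rx": 0,"ry": 0,"rz": 0,"claw": -1},{"x": 0,"y": 0,"z": 0.026,"rx": 0,"ry": 0,"rz": 0,"claw": -1},{"x": 0,"y": 0,"z": 0.03,"rx": 0,"ry": 0,"rz": 0,"claw": -1},{"x": 0,"y": 0,"z": 0.03,"rx": 0,"ry": 0,"rz": 0,"claw": -1}]'

```text
time: 4.8
tool_pos: [0.5422, 0.1148, 0.1526]
tool_rot: [3.14, -0.0, 1.43]
contact_force: [1.5, 0.4, 1.5]
opening: 0.0005
grip_force: 1.3
```

Emit:
step_arm --steps '[{"x": 0,"y": 0,"z": 0.0015,"rx": 0,"ry": 0,"rz": 0,"claw": -1},{"x": 0,"y": 0,"z": 0.003,"rx": 0,"ry": 0,"rz": 0,"claw": -1},{"x": 0,"y": 0,"z": 0.003,"rx": 0,"ry": 0,"rz": 0,"claw": -1}]'

```text
time: 5.05
tool_pos: [0.5422, 0.1148, 0.1504]
tool_rot: [3.14, -0.0, 1.43]
contact_force: [2.4, 1.2, 3.9]
opening: 0.0007
grip_force: 1.6
```

Emit:
step_arm --steps '[{"x": 0,"y": 0,"z": 0.0013,"rx": 0,"ry": 0,"rz": 0,"claw": -1},{"x": 0,"y": 0,"z": 0.0026,"rx": 0,"ry": 0,"rz": 0,"claw": -1},{"x": 0,"y": 0,"z": 0.0026,"rx": 0,"ry": 0,"rz": 0,"claw": -1}]'

```text
time: 5.3
tool_pos: [0.5424, 0.1149, 0.1501]
tool_rot: [3.139, -0.0, 1.43]
contact_force: [-1.3, -0.0, 14.0]
opening: 0.0005
grip_force: 6.8
```

Emit:
step_arm --steps '[{"x": 0,"y": 0,"z": -0.05,"rx": 0,"ry": 0,"rz": 0,"claw": -1},{"x": 0,"y": 0,"z": -0.1,"rx": 0,"ry": 0,"rz": 0,"claw": -1},{"x": 0,"y": 0,"z": -0.133,"rx": 0,"ry": 0,"rz": 0,"claw": -1},{"x": 0,"y": 0,"z": -0.133,"rx": 0,"ry": 0,"rz": 0,"claw": -1}]'

```text
time: 5.63
tool_pos: [0.5435, 0.1151, 0.2533]
tool_rot: [3.133, -0.002, 1.43]
contact_force: [0.3, -0.8, -0.0]
opening: 0.0002
grip_force: 0.0
```

Emit:
step_arm --steps '[{"x": -0.223,"y": -0.182,"z": 0,"rx": 0,"ry": 0,"rz": -1,"claw": -1},{"x": -0.223,"y": -0.182,"z": 0,"rx": 0,"ry": 0,"rz": -1,"claw": -1},{"x": -0.223,"y": -0.182,"z": 0,"rx": 0,"ry": 0,"rz": -1,"claw": -1},{"x": -0.223,"y": -0.182,"z": 0,"rx": 0,"ry": 0,"rz": -1,"claw": -1},{"x": -0.223,"y": -0.182,"z": 0,"rx": 0,"ry": 0,"rz": -1,"claw": -1},{"x": -0.223,"y": -0.182,"z": 0,"rx": 0,"ry": 0,"rz": -1,"claw": -1},{"x": -0.223,"y": -0.182,"z": 0,"rx": 0,"ry": 0,"rz": -1,"claw": -1},{"x": -0.223,"y": -0.182,"z": 0,"rx": 0,"ry": 0,"rz": -1,"claw": -1},{"x": -0.223,"y": -0.182,"z": 0,"rx": 0,"ry": 0,"rz": -1,"claw": -1}]'

```text
time: 6.38
tool_pos: [0.3826, -0.0315, 0.2474]
tool_rot: [-3.141, -0.001, 2.213]
contact_force: [-0.4, 0.1, -0.6]
opening: 0.0005
grip_force: 0.0
```

Emit:
step_arm --steps '[{"x": 0,"y": 0,"z": 0,"rx": 0,"ry": 0,"rz": -1,"claw": -1},{"x": 0,"y": 0,"z": 0,"rx": 0,"ry": 0,"rz": -1,"claw": -1},{"x": 0,"y": 0,"z": 0,"rx": 0,"ry": 0,"rz": -1,"claw": -1},{"x": 0,"y": 0,"z": 0,"rx": 0,"ry": 0,"rz": -1,"claw": -1},{"x": 0,"y": 0,"z": 0,"rx": 0,"ry": 0,"rz": -1,"claw": -1},{"x": 0,"y": 0,"z": 0,"rx": 0,"ry": 0,"rz": -1,"claw": -1},{"x": 0,"y": 0,"z": 0,"rx": 0,"ry": 0,"rz": -1,"claw": -1},{"x": 0,"y": 0,"z": 0,"rx": 0,"ry": 0,"rz": -1,"claw": -1}]'

```text
time: 7.05
tool_pos: [0.3832, -0.031, 0.2474]
tool_rot: [3.141, -0.001, 3.001]
contact_force: [0.4, 0.6, 0.5]
opening: 0.0003
grip_force: 0.0
```

```bash
python3 c.py 3; sed 's/zzz//;s/scene0/scene0/' a.py >/dev/null
cat > e.py <<'E'
from h import *
import sys
for c in ['scene','top']:
    im,d=read_camera(c);T=cam_T(c);P,rc=cloud(T,d);hsv=cv2.cvtColor(im,cv2.COLOR_BGR2HSV)[rc[:,0],rc[:,1]].astype(int)
    red=(abs(P[:,0]-.542)<.05)&(abs(P[:,1]-.114)<.05)&((hsv[:,0]<8)|(hsv[:,0]>172))&(hsv[:,1]>130)&(P[:,2]>.11)
    print(c,red.sum(),np.percentile(P[red],[2,50,98],axis=0).round(4)[:,2])
    cv2.imwrite(f'pics/{c}_{sys.argv[1]}.png',im)
E
python3 - <<'E'
from h import *
for c in ['scene','top']:
    f=np.load(f'{c}0.npz');im,d=f['im'],f['d'];T=cam_T(c);P,rc=cloud(T,d);hsv=cv2.cvtColor(im,cv2.COLOR_BGR2HSV)[rc[:,0],rc[:,1]].astype(int)
    red=(abs(P[:,0]-.542)<.05)&(abs(P[:,1]-.114)<.05)&((hsv[:,0]<8)|(hsv[:,0]>172))&(hsv[:,1]>130)&(P[:,2]>.11)
    print('before',c,red.sum(),np.percentile(P[red],[2,50,98],axis=0).round(4)[:,2])
E
python3 e.py 1
```

```text
7.05 [ 0.3832 -0.031   0.2474] [ 3.1414 -0.0014  3.0011] 0.00029693844718564556 [0.3702 0.5774 0.4521]
[ 0.3196 -0.0218  0.4058] [ 0.2412 -0.0345 -0.9699]
red 550 ((517.81494140625, 115.90731811523438), (48.84281539916992, 14.130390167236328), 82.77921295166016) [0.5108 0.0908 0.126 ] [0.5279 0.1392 0.1463]
bar 90 ((514.4942626953125, 114.97036743164062), (5.481505393981934, 10.979737281799316), 17.45339584350586) [0.5141 0.1148 0.1405]
turret ((517.3758544921875, 124.34967041015625), (87.62782287597656, 37.42390060424805), 78.20355224609375)
before scene 369 [0.1324 0.1414 0.1606]
before top 275 [0.1352 0.1431 0.1652]
scene 365 [0.1247 0.1333 0.1525]Traceback (most recent call last):
  File "e.py", line 6, in <module>
    print(c,red.sum(),np.percentile(P[red],[2,50,98],axis=0).round(4)[:,2])
                      ~~~~~~~~~~~~~^^^^^^^^^^^^^^^^^^^^^^^^^
    return _quantile_unchecked(
        a, q, axis, out, overwrite_input, method, keepdims, weights)
    return _ureduce(a,
                    func=_quantile_ureduce_func,
    ...<5 lines>...
                    overwrite_input=overwrite_input,
                    method=method)
    r = func(a, **kwargs)
    result = _quantile(arr,
                       quantiles=q,
    ...<2 lines>...
                       out=out,
                       weights=wgt)
    slices_having_nans = np.isnan(arr[-1, ...])
                                  ~~~^^^^^^^^^
IndexError: index -1 is out of bounds for axis 0 with size 0
```

View pics/w3.png

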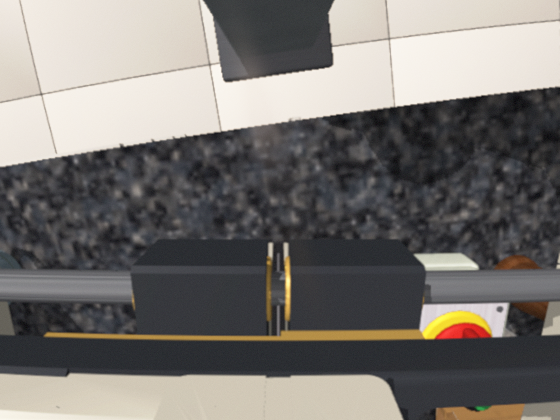

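Emit:
step_arm --steps '[{"x": 0,"y": -0.012,"z": 0.05,"rx": 0,"ry": 0,"rz": -0.013,"claw": -0.13},{"x": 0,"y": -0.012,"z": 0.1,"rx": 0,"ry": 0,"rz": -0.013,"claw": -0.13},{"x": 0,"y": -0.012,"z": 0.15,"rx": 0,"ry": 0,"rz": -0.013,"claw": -0.13},{"x": 0,"y": -0.012,"z": 0.2,"rx": 0,"ry": 0,"rz": -0.013,"claw": -0.13},{"x": 0,"y": -0.012,"z": 0.25,"rx": 0,"ry": 0,"rz": -0.013,"claw": -0.13},{"x": 0,"y": -0.012,"z": 0.28,"rx": 0,"ry": 0,"rz": -0.013,"claw": -0.13},{"x": 0,"y": -0.012,"z": 0.29,"rx": 0,"ry": 0,"rz": -0.013,"claw": -0.13},{"x": -0.03,"y": -0.012,"z": 0.29,"rx": 0,"ry": 0,"rz": -0.013,"claw": -0.13},{"x": -0.06,"y": -0.012,"z": 0.29,"rx": 0,"ry": 0,"rz": -0.013,"claw": -0.13},{"x": -0.08,"y": -0.012,"z": 0.29,"rx": 0,"ry": 0,"rz": -0.013,"claw": -0.13},{"x": -0.092,"y": -0.012,"z": 0.29,"rx": 0,"ry": 0,"rz": -0.013,"claw": -0.13},{"x": -0.092,"y": -0.012,"z": 0.29,"rx": 0,"ry": 0,"rz": -0.013,"claw": -0.13}]'

```text
time: 8.4
tool_pos: [0.4524, -0.0508, 0.0314]
tool_rot: [-3.141, 0.003, 3.011]
contact_force: [0.4, -0.1, 0.2]
opening: 0.0398
grip_force: 0.0
```

Run:
```python
from h import *
im,d=read_camera('scene'); cv2.imwrite('pics/s2.png',cv2.resize(im[150:350,140:340],None,fx=3,fy=3,interpolation=2))
```

```text
(no output)
```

View pics/s2.png

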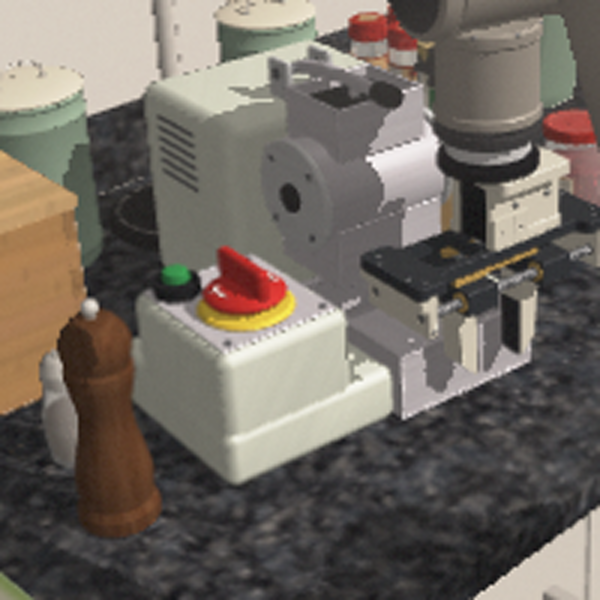

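Emit:
step_arm --steps '[{"x": -0.007,"y": 0,"z": 0,"rx": 0,"ry": 0,"rz": 0,"claw": -0.13},{"x": -0.014,"y": 0,"z": 0,"rx": 0,"ry": 0,"rz": 0,"claw": -0.13},{"x": -0.021,"y": 0,"z": 0,"rx": 0,"ry": 0,"rz": 0,"claw": -0.13},{"x": -0.028,"y": 0,"z": 0,"rx": 0,"ry": 0,"rz": 0,"claw": -0.13},{"x": -0.035,"y": 0,"z": 0,"rx": 0,"ry": 0,"rz": 0,"claw": -0.13},{"x": -0.04,"y": 0,"z": 0,"rx": 0,"ry": 0,"rz": 0,"claw": -0.13},{"x": -0.04,"y": 0,"z": 0,"rx": 0,"ry": 0,"rz": 0,"claw": -0.13}]'

```text
time: 9.03
tool_pos: [0.4811, -0.0544, 0.0305]
tool_rot: [-3.141, 0.002, 3.011]
contact_force: [-0.0, 0.5, 0.0]
opening: 0.0402
grip_force: 0.0
```

Emit:
step_arm --steps '[{"x": -0.004,"y": 0,"z": 0,"rx": 0,"ry": 0,"rz": 0,"claw": -0.13},{"x": -0.008,"y": 0,"z": 0,"rx": 0,"ry": 0,"rz": 0,"claw": -0.13},{"x": -0.011,"y": 0,"z": 0,"rx": 0,"ry": 0,"rz": 0,"claw": -0.13},{"x": -0.014,"y": 0,"z": 0,"rx": 0,"ry": 0,"rz": 0,"claw": -0.13},{"x": -0.014,"y": 0,"z": 0,"rx": 0,"ry": 0,"rz": 0,"claw": -0.13}]'

```text
time: 9.45
tool_pos: [0.4894, -0.0554, 0.0303]
tool_rot: [-3.142, -0.003, 3.011]
contact_force: [-5.6, 0.2, 2.4]
opening: 0.0398
grip_force: 2.7
```

Emit:
step_arm --steps '[{"x": -0.002,"y": 0,"z": 0,"rx": 0,"ry": 0,"rz": 0,"claw": -0.13},{"x": -0.004,"y": 0,"z": 0,"rx": 0,"ry": 0,"rz": 0,"claw": -0.13},{"x": -0.004,"y": 0,"z": 0,"rx": 0,"ry": 0,"rz": 0,"claw": -0.13}]'

```text
time: 9.7
tool_pos: [0.4894, -0.0553, 0.0301]
tool_rot: [3.141, -0.009, 3.011]
contact_force: [-13.9, -0.9, 9.6]
opening: 0.0394
grip_force: 7.3
```

Emit:
step_arm --steps '[{"x": 0.01,"y": 0,"z": 0,"rx": 0,"ry": 0,"rz": 0,"claw": -0.13},{"x": 0.03,"y": 0,"z": 0,"rx": 0,"ry": 0,"rz": 0,"claw": -0.13},{"x": 0.08,"y": 0,"z": 0,"rx": 0,"ry": 0,"rz": 0,"claw": -0.13},{"x": 0.12,"y": 0,"z": 0,"rx": 0,"ry": 0,"rz": 0,"claw": -1},{"x": 0.12,"y": 0,"z": -0.05,"rx": 0,"ry": 0,"rz": 0,"claw": -1},{"x": 0.12,"y": 0,"z": -0.1,"rx": 0,"ry": 0,"rz": 0,"claw": -1},{"x": 0.12,"y": 0,"z": -0.15,"rx": 0,"ry": 0,"rz": 0,"claw": -1},{"x": 0.12,"y": 0,"z": -0.2,"rx": 0,"ry": 0,"rz": 0,"claw": -1},{"x": 0.12,"y": 0,"z": -0.25,"rx": 0,"ry": 0,"rz": 0,"claw": -1},{"x": 0.12,"y": 0,"z": -0.28,"rx": 0,"ry": 0,"rz": 0,"claw": -1},{"x": 0.12,"y": 0,"z": -0.28,"rx": 0,"ry": 0,"rz": 0,"claw": -1}]'

```text
time: 10.62
tool_pos: [0.4072, -0.045, 0.2458]
tool_rot: [-3.14, 0.012, 3.011]
contact_force: [0.6, -0.7, -0.6]
opening: 0.0004
grip_force: 0.0
```

Run:
```python
from h import *
T=cam_T('scene')
def wall(im,d):
    P,rc=cloud(T,d)
    fw=(P[:,2]>.01)&(P[:,2]<.048)&(P[:,0]<.53)&(P[:,0]>.43)&(P[:,1]>-.11)&(P[:,1]<.005); q=P[fw]
    for it in range(5):
        k=np.polyfit(q[:,1],q[:,0],1); e=q[:,0]-np.polyval(k,q[:,1]); q=q[abs(e)<max(.004,1.5*e.std())]
    hsv=cv2.cvtColor(im,cv2.COLOR_BGR2HSV)[rc[:,0],rc[:,1]].astype(int)
    red=(abs(P[:,0]-.542)<.05)&(abs(P[:,1]-.114)<.05)&((hsv[:,0]<8)|(hsv[:,0]>172))&(hsv[:,1]>130)&(P[:,2]>.11)
    z=np.percentile(P[red][:,2],[2,50,98]); b=red&(P[:,2]>z[2]-.007)
    print('wall',k,'at y=-.045',np.polyval(k,-.045),len(q),'redz',z.round(4),cv2.minAreaRect((P[b][:,:2]*1000).astype(np.float32)))
f=np.load('scene0.npz'); wall(f['im'],f['d'])
im,d=read_camera('scene'); wall(im,d); cv2.imwrite('pics/s3.png',cv2.resize(im[150:350,140:340],None,fx=3,fy=3,interpolation=2))
```

```text
wall [0.13490596 0.47668445] at y=-.045 0.47061367875583854 505 redz [0.1324 0.1414 0.1606] ((538.872314453125, 116.7306900024414), (12.202202796936035, 52.15472412109375), 84.87342071533203)
wall [0.13092776 0.5095261 ] at y=-.045 0.5036343468876266 516 redz [0.1252 0.1331 0.1526] ((539.822265625, 117.3687744140625), (11.475162506103516, 54.35989761352539), 83.2132568359375)
```

View pics/s3.png

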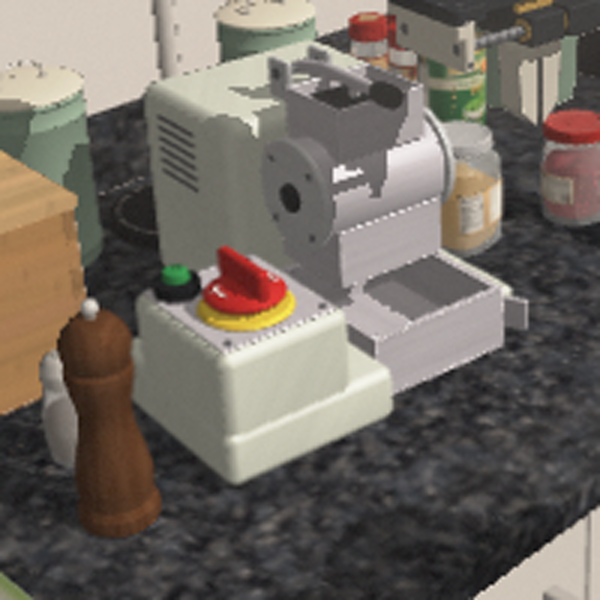

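Emit:
step_arm --steps '[{"x": 0,"y": 0.2,"z": 0,"rx": 0,"ry": 0,"rz": 1,"claw": -1},{"x": 0,"y": 0.2,"z": 0,"rx": 0,"ry": 0,"rz": 1,"claw": -1},{"x": -0.113,"y": 0.2,"z": 0,"rx": 0,"ry": 0,"rz": 1,"claw": -1},{"x": -0.113,"y": 0.2,"z": 0,"rx": 0,"ry": 0,"rz": 1,"claw": -1},{"x": -0.113,"y": 0.2,"z": 0,"rx": 0,"ry": 0,"rz": 1,"claw": -1},{"x": -0.113,"y": 0.2,"z": 0,"rx": 0,"ry": 0,"rz": 1,"claw": -1},{"x": -0.113,"y": 0.2,"z": 0,"rx": 0,"ry": 0,"rz": 1,"claw": -1},{"x": -0.113,"y": 0.2,"z": 0,"rx": 0,"ry": 0,"rz": 1,"claw": -1},{"x": -0.113,"y": 0.2,"z": 0,"rx": 0,"ry": 0,"rz": 1,"claw": -1}]'

```text
time: 11.42
tool_pos: [0.5073, 0.0936, 0.2391]
tool_rot: [-3.14, -0.001, 2.229]
contact_force: [-0.4, -0.7, -0.4]
opening: 0.0001
grip_force: 0.0
```

Emit:
step_arm --steps '[{"x": 0,"y": 0,"z": 0,"rx": 0,"ry": 0,"rz": 1,"claw": -1},{"x": 0,"y": 0,"z": 0,"rx": 0,"ry": 0,"rz": 1,"claw": -1},{"x": 0,"y": 0,"z": 0,"rx": 0,"ry": 0,"rz": 1,"claw": -1},{"x": 0,"y": 0,"z": 0,"rx": 0,"ry": 0,"rz": 1,"claw": -1},{"x": 0,"y": 0,"z": 0,"rx": 0,"ry": 0,"rz": 1,"claw": -1},{"x": 0,"y": 0,"z": 0,"rx": 0,"ry": 0,"rz": 1,"claw": -1},{"x": 0,"y": 0,"z": 0,"rx": 0,"ry": 0,"rz": 1,"claw": -1},{"x": 0,"y": 0,"z": 0,"rx": 0,"ry": 0,"rz": 1,"claw": -1}]'

```text
time: 12.08
tool_pos: [0.5073, 0.0932, 0.2402]
tool_rot: [-3.142, 0.0, 1.441]
contact_force: [-0.1, -0.0, 0.0]
opening: 0.0005
grip_force: 0.0
```

```bash
python3 c.py 4
```

```text
12.0833 [0.5073 0.0932 0.2402] [-3.1416  0.      1.4409] 0.0005273555071695161 [-0.1409 -0.0387  0.0463]
[0.5165 0.1579 0.3985] [-0.0306 -0.2424 -0.9697]
turret 0.91 [174.8, 332.8] [[0.5545 0.1107 0.113 ]]
red 4590 ((541.4935302734375, 113.8533935546875), (58.00177764892578, 58.40843200683594), 37.21721649169922) [0.5121 0.0845 0.1267] [0.5709 0.143  0.1553]
bar 1213 ((541.0100708007812, 113.78858947753906), (10.852334022521973, 56.49942398071289), 82.82867431640625) [0.5406 0.1147 0.1523]
turret ((591.2632446289062, 99.06426239013672), (119.88409423828125, 213.2144775390625), 73.36703491210938)
rim 259 ((605.924072265625, 37.551368713378906), (59.28856658935547, 187.48126220703125), 71.30107116699219)
```

Emit:
step_arm --steps '[{"x": 0,"y": 0,"z": 0.04,"rx": 0,"ry": 0,"rz": 0,"claw": -1},{"x": 0,"y": 0,"z": 0.08,"rx": 0,"ry": 0,"rz": 0,"claw": -1},{"x": 0,"y": 0,"z": 0.11,"rx": 0,"ry": 0,"rz": 0,"claw": -1},{"x": 0,"y": 0,"z": 0.125,"rx": 0,"ry": 0,"rz": 0,"claw": -1},{"x": 0,"y": 0,"z": 0.13,"rx": 0,"ry": 0,"rz": 0,"claw": -1},{"x": 0,"y": 0,"z": 0.13,"rx": 0,"ry": 0,"rz": 0,"claw": -1}]'

```text
time: 12.83
tool_pos: [0.5072, 0.0935, 0.1422]
tool_rot: [-3.14, 0.0, 1.441]
contact_force: [0.0, -0.3, 0.0]
opening: 0.0003
grip_force: 0.0
```

Run:
```python
from h import *
st=robot.observe(); print(st['tool_pos'],st['tool_rot'],st['contact_force'])
A=np.array([.5414,.1138]);p0=np.array(st['tool_pos'][:2]);y0=st['tool_rot'][2];ax=np.array([[np.cos(y0),np.sin(y0)],[np.sin(y0),-np.cos(y0)]])
for f in [0,.1,.2,.3,.4,.5,.6,.65,.7,.75,.8]:
    a=-.128-f;c,s=np.cos(a),np.sin(a);w=A+np.array([[c,-s],[s,c]])@[-.028,-.0145]
    print(f,(ax@(w-p0)/.75).round(4),'rz',round((y0-(np.pi/2+a))/(np.pi/4),3))
```

```text
[0.50719249 0.09349362 0.14223419] [-3.13986597e+00  3.53432813e-04  1.44082469e+00] [ 0.02808716 -0.31986722  0.01675727]
0 [0.0134 0.0044] rz -0.003
0.1 [0.0172 0.0027] rz 0.125
0.2 [0.0211 0.0013] rz 0.252
0.3 [0.0252 0.0004] rz 0.379
0.4 [ 0.0294 -0.0002] rz 0.507
0.5 [ 0.0336 -0.0003] rz 0.634
0.6 [ 0.0378 -0.    ] rz 0.761
0.65 [0.0399 0.0003] rz 0.825
0.7 [0.0419 0.0007] rz 0.889
0.75 [0.044  0.0012] rz 0.952
0.8 [0.046  0.0018] rz 1.016
```

Emit:
step_arm --steps '[{"x": 0.007,"y": 0.0044,"z": 0,"rx": 0,"ry": 0,"rz": 0,"claw": -1},{"x": 0.0134,"y": 0.0044,"z": 0,"rx": 0,"ry": 0,"rz": 0,"claw": -1},{"x": 0.0172,"y": 0.0027,"z": 0,"rx": 0,"ry": 0,"rz": 0.125,"claw": -1},{"x": 0.0211,"y": 0.0013,"z": 0,"rx": 0,"ry": 0,"rz": 0.252,"claw": -1},{"x": 0.0252,"y": 0.0004,"z": 0,"rx": 0,"ry": 0,"rz": 0.379,"claw": -1},{"x": 0.0294,"y": -0.0002,"z": 0,"rx": 0,"ry": 0,"rz": 0.507,"claw": -1},{"x": 0.0336,"y": -0.0003,"z": 0,"rx": 0,"ry": 0,"rz": 0.634,"claw": -1},{"x": 0.0378,"y": 0,"z": 0,"rx": 0,"ry": 0,"rz": 0.761,"claw": -1},{"x": 0.0399,"y": 0.0003,"z": 0,"rx": 0,"ry": 0,"rz": 0.825,"claw": -1},{"x": 0.0419,"y": 0.0007,"z": 0,"rx": 0,"ry": 0,"rz": 0.889,"claw": -1},{"x": 0.044,"y": 0.0012,"z": 0,"rx": 0,"ry": 0,"rz": 0.952,"claw": -1},{"x": 0.044,"y": 0.0012,"z": 0,"rx": 0,"ry": 0,"rz": 0.952,"claw": -1}]'

```text
time: 13.83
tool_pos: [0.5132, 0.1258, 0.1443]
tool_rot: [3.139, 0.0, 0.691]
contact_force: [-1.4, -4.7, 1.9]
opening: 0.0006
grip_force: 2.3
```

```bash
cat > g.py <<'E'
from h import *
import sys
st=robot.observe();print(st['tool_pos'],st['tool_rot'],st['contact_force'])
im,d=read_camera('scene');T=cam_T('scene');P,rc=cloud(T,d);hsv=cv2.cvtColor(im,cv2.COLOR_BGR2HSV)[rc[:,0],rc[:,1]].astype(int)
red=(abs(P[:,0]-.542)<.05)&(abs(P[:,1]-.114)<.05)&((hsv[:,0]<8)|(hsv[:,0]>172))&(hsv[:,1]>130)&(P[:,2]>.11)
z=np.percentile(P[red][:,2],[2,50,98]);b=red&(P[:,2]>z[2]-.007);print(red.sum(),z.round(4),cv2.minAreaRect((P[b][:,:2]*1000).astype(np.float32)))
cv2.imwrite(f'pics/g{sys.argv[1]}.png',cv2.resize(im[150:350,140:340],None,fx=3,fy=3,interpolation=2))
E
python3 g.py 1
```

```text
[0.51315182 0.12583557 0.14429185] [3.13947482e+00 7.80848847e-05 6.90579926e-01] [-1.36489611 -4.67401354  1.92510771]
200 [0.1253 0.1306 0.1501] ((530.3306274414062, 137.78660583496094), (3.8590824604034424, 11.447395324707031), 58.830039978027344)
```

View pics/g1.png

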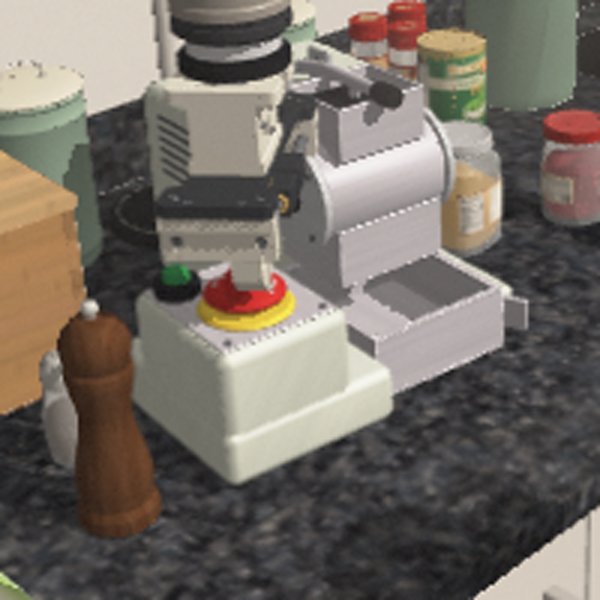

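Emit:
step_arm --steps '[{"x": 0,"y": 0,"z": -0.003,"rx": 0,"ry": 0,"rz": 0,"claw": -1},{"x": 0,"y": 0,"z": -0.006,"rx": 0,"ry": 0,"rz": 0,"claw": -1},{"x": 0,"y": 0,"z": -0.008,"rx": 0,"ry": 0,"rz": 0,"claw": -1},{"x": 0,"y": 0,"z": -0.008,"rx": 0,"ry": 0,"rz": 0,"claw": -1}]'

```text
time: 14.22
tool_pos: [0.513, 0.126, 0.1499]
tool_rot: [3.14, -0.0, 0.693]
contact_force: [-2.1, -4.8, 1.4]
opening: 0.0002
grip_force: 2.2
```

```bash
python3 g.py 2
```

```text
[0.51303193 0.12596869 0.14989505] [ 3.14048699e+00 -4.35981022e-04  6.92652987e-01] [-2.09194672 -4.75536026  1.3502597 ]
208 [0.1303 0.1365 0.1558] ((527.10107421875, 139.844970703125), (5.813521862030029, 9.230409622192383), 75.82771301269531)
```

Emit:
step_arm --steps '[{"x": -0.003,"y": 0,"z": -0.002,"rx": 0,"ry": 0,"rz": 0,"claw": -1},{"x": -0.006,"y": 0,"z": -0.006,"rx": 0,"ry": 0,"rz": 0,"claw": -1},{"x": -0.01,"y": 0,"z": -0.02,"rx": 0,"ry": 0,"rz": 0,"claw": -1},{"x": -0.015,"y": 0,"z": -0.06,"rx": 0,"ry": 0,"rz": 0,"claw": -1},{"x": -0.015,"y": 0,"z": -0.11,"rx": 0,"ry": 0,"rz": 0,"claw": -1},{"x": -0.015,"y": 0,"z": -0.15,"rx": 0,"ry": 0,"rz": 0,"claw": -1},{"x": -0.015,"y": 0,"z": -0.15,"rx": 0,"ry": 0,"rz": 0,"claw": -1},{"x": -0.015,"y": 0,"z": -0.15,"rx": 0,"ry": 0,"rz": 0,"claw": -1},{"x": -0.015,"y": 0,"z": -0.15,"rx": 0,"ry": 0,"rz": 0,"claw": -1}]'

```text
time: 15.02
tool_pos: [0.5038, 0.1193, 0.2615]
tool_rot: [-3.141, -0.001, 0.693]
contact_force: [-0.1, 0.1, -0.4]
opening: 0.0008
grip_force: 0.0
```

```bash
python3 g.py 3
```

```text
[0.50383583 0.11925345 0.26152028] [-3.14135772e+00 -5.62560412e-04  6.92706412e-01] [-0.09182802  0.13335739 -0.38611125]
366 [0.132  0.1413 0.1607] ((539.3389282226562, 117.13436126708984), (11.509122848510742, 55.01693344116211), 83.40834045410156)
```

View pics/g3.png

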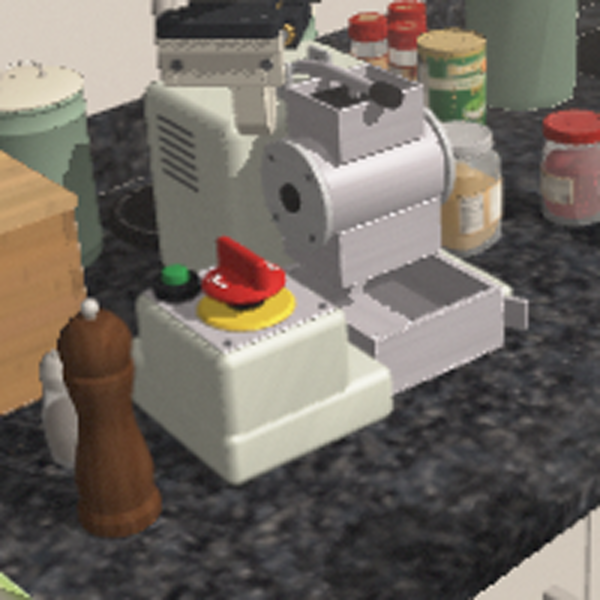

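The picture shows the mushroom up again (top at 0.161 m) with its bar at rest near (245, 265). The pan is home near (430, 310), and the robot is clear of everything.

```bash
python3 -c "
from cell import robot
print(robot.hand_in())"
```

```text
the job is handed in; nothing more can be done
None
```

The job is handed in: I latched the mushroom, pushed the pan home, then twisted the mushroom free. My last camera reading before hand-in showed it up and back at rest; hand-in returned no verdict.

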